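# Pulse the spice grinder on low with its bayonet lid

### The arm

A 6-joint arm with a two-finger parallel gripper is mounted at the origin on a cart in front of the work surface, level with it; the furniture and walls round the work are solid. World frame = base frame: x ahead of the robot, y to its left, z up, the work surface at z = 0. Lengths are in m, angles in rad, forces in N, time in s.
With the tool pointing down it reaches from about 0.25 to 0.725 m from the base axis. Payload 4 kg.
Tool frame: the origin (TCP) lies between the finger pads; the fingertips stand 8 mm ahead of it and the grasp point (between the pads) lies 11 mm behind it (bot.tip_reach is the distance from the TCP to the fingertips, in m); z points along the fingers, y is the line along which they close (so a half turn about z gives the same grasp; the last joint's range is limited). The gripper opens to 85 mm and grips with 20 to 120 N. Pads are 22 mm wide; open, the fingers measure 114 mm over their backs; the gripper's body (76 mm by 85 mm) begins 54 mm behind the grasp point. The pads swing forward as they close: fully open they stand 13 mm farther back than shut.
Start: joints at [-1.266, 0.241, 0.005, 1.335, 0, 1.571], TCP at [0.15, -0.477, 0.239] pointing down, gripper open.
Joint ranges: [-2.72, 2.72], [-1.05, 1.87], [-1.09, 1.28], [-1.99, 2.15], [-1.42, 1.44], [-3.14, 3.14]. Speed limits (rad/s): [2.79, 2.79, 3.14, 3.14, 3.14, 3.14].

### API

Orientations are given as a unit quaternion [x, y, z, w].
In Python, from workcell import bot gives the robot as it stands.
- The arm moves only by the tool move_arm, never from a script. Its argument "deltas" is a list of rows, each a list of 7 numbers: the opening, from 0 (shut) to 1 (fully open), then the shift along the tool's x, y, z in mm, then the turn, a rotation vector about the tool's x, y, z in degrees. In form: [[gripper, tx, ty, tz, ax, ay, az], ...]. A call has 1 to 10 rows; each row shifts and turns the commanded pose from where the row before left it, along the tool's axes as they then stand; what a row does not reach is not made up. A row lasts 1/12 s, in which the tool goes at most 41.7 mm and 7.16 degrees, less where a joint would pass 70% of its speed; a pose out of reach is approached as far as the arm can. A call is refused whole if a number of a shift passes 41.7 or a number of a turn 7.16, either way. A call with a gripper value outside its range is refused whole. The fingers move at their own pace and stop on an object; the grip force is fixed at half the most. Time passes only in rows, so rows that do not move let the fingers close. It gives the time, the measured TCP pose, the force, the opening and the grip force at its end, in the units of the state.
- bot.get_obs(): the state, without advancing time (a new reading comes with each control period).
- bot.camera(name): name is "side" or "top" or "wrist"; returns the picture (400x640x3 uint8, blue, green, red); there is no depth.
- bot.calibration(name): a dict with "K" (3x3 intrinsics, pixels), "position" and "orientation" of the camera in the world. Camera axes: x right, y down, z forward; pixel columns grow to the right and rows downward; lengths in m; the calibration is good to about 2 mm. A picture is of the moment at which its call begins: read the wrist's pose just before it. calibration takes no time and is no camera call; for the wrist camera it gives the pose at the moment of the call.
- bot.job_done(): hands the job in; it is judged then, once.
Trained networks look in the newest picture that a camera, given by its name, has taken for a name from the list of things; names that differ only in an ending like _2 or _b are one class to them, and where a whole thing is asked for, a point or a joint stands for the part that bears it (a point fixed in the world has none). Each returns a list of dicts, best first, with "conf" (0 to 1); they miss things now and then, are a little off and sometimes report something else, mostly with a low value. They report only what shows in the picture. A call takes as long as a camera call.
- bot.outline_of(query, camera): "pixels" (400x640 bool, what is visible of it) and "rect" ([left, top, width, height] in pixels, round what is visible of it).
The state is a dict: "clock": time; "joint_pos": joint angles; "joint_vel": joint speeds; "tau": joint torques, N m; "eef_pos": TCP position; "tool_rot": TCP orientation; "ft_force": force on the tool from outside, world axes, zero at the start; "ft_torque": the same for the moment, N m; "grip_width": finger opening in m; "grasp_force": force on a finger pad.
Only numpy, scipy, OpenCV 4.12 (cv2) and the standard library are available. Lean on these libraries where they do the work, as an engineer would, in place of code of your own. Each camera call takes 0.05 s, during which the arm holds its last target. There are 200 camera calls.

### The job

The cordless spice grinder has just been cleaned and needs a test pulse on low speed. First set the speed lever at its front to the second mark from the left (20 degrees left of straight ahead, as you face the grinder); then take the dark grey lid from the drying mat, lower it fully home with its two lugs in the entry slots, and twist it clockwise against the spring until its white line stands at the green pulse band, halfway to the red lock mark, without clicking it into the lock. The spring would turn the lid back, so finish while still gripping the lid and holding it at the green band; leave the lever on its mark and do not disturb the other things on the worktop.

Things in the scene. Friction and masses are not known exactly. Their poses are not given: they have to be found in the camera images.
- grinder: low red cordless spice grinder, fixed to the worktop by its suction foot; round housing 126 mm across, bright aluminium collar 117 mm across on top, 95 mm above the worktop. Origin: centre of the underside, on the grinder's axis; z up; -x is its front (lever side, roughly towards the robot). A black apron reaches 91 mm from the axis at the front, 33 mm high.
- mouth (a point): centre of the round mouth in the collar's top face, axes as the grinder's. Mouth 79 mm across, with two entry slots at the front (-x) and back (+x), each 17 mm wide, reaching out to 48 mm from the axis. The lip is 8.5 mm thick; below it runs a channel in which the lugs can turn clockwise only. Lid home: its origin is 16 mm below this point (79 mm above the grinder's origin), on the axis.
- entry_mark (a point): white line painted on the collar's top at the front slot, 54 mm from the axis (another one at the back slot): the lid's white line points here when the lugs are over the slots
- pulse_mark (a point): middle of the green pulse band painted on the collar's top, 16 degrees long, 33 degrees clockwise (from above) from the front entry line, 54 mm from the axis; the same again half a turn on
- lock_mark (a point): red lock bar painted on the collar's top, 67 degrees clockwise from the front entry line, 54 mm from the axis; the same again half a turn on. The lid must not get there.
- lid: dark grey bayonet lid, 0.10 to 0.20 kg, right way up on the drying mat. Origin: centre of its underside; z up; x along the grip bar. Plug 74 mm across, 16 mm deep; flange 100 mm across above it (z 16 to 20 mm). Two round lugs (12 mm wide, z 0 to 6 mm) at the ends of its x axis reach 45 mm from the centre. Fits either way round, 2 mm clearance. Lid x along grinder x: lugs over the slots.
- lid_grip (a point): point 43 mm above the lid's underside, in the middle of its grip bar: bar 64 mm long (lid x), 22 mm wide (lid y), z 20 to 52 mm above the underside; a white line along the bar and on the flange at both its ends. Grip it across its 22 mm width. With the lid home this point is 122 mm above the worktop.
- pulse_switch (a joint): spring-loaded switch ring in the channel, pushed round by the lid's lugs: rad clockwise from above, 0 at rest; the lid's clockwise angle from the slots less 0.07 (free play). Middle of the green band 0.50, its ends 0.36 and 0.64. The spring pushes back with 0.09 N m there and returns the lid when let go. Lock balls resist from about 0.85 and click at about 1.0; stop at 1.2.
- speed_lever (a joint): steel speed lever turning about the grinder's vertical axis; stays where put (friction 0.12 N m). Rad: 0 straight ahead (grinder -x), positive counter-clockwise from above (to the right as one faces the grinder), ends -0.75 and 0.75. Five white marks on the apron under it at -0.70, -0.35, 0, 0.35, 0.70, widening from left to right; second from the left is -0.35. Starts right of the middle.
- lever_knob (a point): grip point on the upright black knob with red top at the lever's end: 14 mm diameter, 44 to 82 mm above the worktop, 112 mm from the grinder's axis; this point is 62 mm above the worktop. 45 mm free between knob and housing.
- drying_mat: thin grey-green ribbed drying mat, 170 x 250 mm, 6 mm high, fixed; origin at the centre of its underside. The lid and a teaspoon lie on it.
- teaspoon: bystander: steel teaspoon, 139 x 30 x 10 mm, loose on the mat, left of the lid
- spice_a: bystander: glass spice jar with red cap, 45 mm diameter, 106 mm high, loose, behind the grinder; origin under its centre
- spice_b: bystander: glass spice jar with red cap, 45 mm diameter, 106 mm high, loose, behind the grinder; origin under its centre
- mug: bystander: striped mug, 87 x 125 x 103 mm, loose, to the right of the grinder; origin under its centre

How it is judged:
On the way, in this order (a step that is already met when the one before it is completed fails the run):
1. the speed lever is set to the second mark from the left while the lid is not yet fitted (value of joint speed_lever between -0.44 and -0.26 rad and horizontal distance between lid and grinder above 0.03 m), for 0.2 s.
2. the lid is fully home on the collar with its lugs in the entry slots, not yet turned (horizontal distance between lid and grinder below 0.005 m and z of lid in the frame of grinder below 0.0815 m and angle between the x axis of lid and the x axis of grinder, either way round below 0.2 rad and value of joint pulse_switch below 0.2 rad), for 0.1 s.
At the end, for the whole second after the job is handed in: Fingers still grip the lid (over 2 N), held still at the green band (switch ring 0.36 to 0.64 rad, lid 33 +-8 degrees clockwise), flange home on the collar (3 mm in height, 5 mm in centre, tilt under 0.06 rad); speed lever within 5 degrees of its second mark (-0.44 to -0.26 rad) (value of joint pulse_switch between 0.36 and 0.64 rad and angle between the x axis of lid and the x axis of grinder, either way round between 0.4 and 0.76 rad and horizontal distance between lid and grinder below 0.005 m and z of lid in the frame of grinder below 0.082 m and angle between lid's own z axis and vertical below 0.06 rad and angular speed of lid below 0.15 rad/s and contact force between the fingers and lid above 2 N and value of joint speed_lever between -0.44 and -0.26 rad); the arm keeps its last pose, push and grip.
It fails at once if the lid clicks into the lock (value of joint pulse_switch above 1 rad).
It fails at once if a bystander (spoon, spice jars, mug) is moved more than 3 cm or knocked over (distance of any of teaspoon, spice_a, spice_b, mug from where it was at the start of the episode above 0.03 m or angle between any of spice_a, spice_b, mug's own z axis and vertical above 0.5 rad).
It also fails if it takes over 54 s, if anything falls off the work surface, if the arm or the gripper's body presses on something with over 40 N, if the wrist force passes 120 N, or if a joint passes its speed limit or range.

## Working session

There is one attempt and no reset: what is moved stays moved. The work goes in short steps, Python scripts to look and compute and a tool call to move; the robot and the scene stay as the last step left them, time stands still between calls to the robot, and variables do not carry over. Pictures are saved under pics/ and viewed, at most 10 in all, crops included, and the job is handed in when it is done.

Besides the shell and the picture viewer there is one more tool, called after "Emit:" in YAML: its name, and indented under it one key for each argument. move_arm: Moves the arm, as the interface text tells. Its arguments: {"type":"object","properties":{"deltas":{"type":"array","items":{"type":"array","items":{"type":"number"}}}},"required":["deltas"]}

```bash
mkdir -p pics; cat > h.py <<'E'
import numpy as np,cv2
from scipy.spatial.transform import Rotation as R
from workcell import bot
def cal(n):
    c=bot.calibration(n); return np.array(c["K"]),np.array(c["position"]),R.from_quat(c["orientation"]).as_matrix()
def ray(n,uv,z):
    K,p,M=cal(n); d=M@np.linalg.solve(K,[uv[0],uv[1],1.]); return p+d*(z-p[2])/d[2]
def proj(n,P):
    K,p,M=cal(n); q=K@(M.T@(np.array(P,float)-p)); return q[:2]/q[2]
E
python3 - <<'E'
from h import *
ims=[]
for n in ["top","side"]:
    im=bot.camera(n); cv2.imwrite(f"pics/{n}0.png",im)
    K,p,M=cal(n);print(n,p.round(3),M.round(2).tolist(),K[0,0])
    for q in ["grinder","lid","lever_knob","drying_mat","teaspoon","mug","spice_a"]:
        for r in bot.outline_of(q,n)[:2]:
            m=r["pixels"]; ys,xs=np.nonzero(m); c=(xs.mean(),ys.mean())
            print(n,q,round(r["conf"],2),r["rect"],np.round(c,1))
o=bot.get_obs();print(o["eef_pos"],o["tool_rot"],o["clock"],R.from_quat(o["tool_rot"]).as_matrix().round(3).tolist())
E
```

```text
top [ 0.362 -0.056  1.238] [[0.0, -0.98, 0.2], [-1.0, 0.0, 0.02], [-0.02, -0.2, -0.98]] 384.7775038864315
top grinder 0.56 [372.3, 194.5, 47.8, 48.8] [393.5 216.8]
top lid 0.6 [244.8, 188.8, 33.7, 29.8] [261.4 205.4]
top lid 0.44 [371.1, 188.4, 52.7, 52.2] [393.5 217. ]
top lever_knob 0.69 [331.8, 133.2, 12.8, 23.0] [339.4 143.7]
top drying_mat 0.69 [212.2, 184.1, 83.2, 61.8] [254.8 217. ]
top teaspoon 0.74 [218.9, 189.6, 12.7, 45.9] [223.8 210.4]
top teaspoon 0.15 [212.8, 186.6, 80.4, 55.6] [254.6 217.7]
top mug 0.75 [371.6, 189.6, 49.4, 53.4] [393.8 216.7]
top mug 0.68 [442.5, 230.9, 45.8, 30.2] [467.2 245.4]
top spice_a 0.87 [333.7, 132.8, 15.0, 23.1] [340.  143.3]
top spice_a 0.6 [300.6, 133.6, 17.8, 21.6] [309.5 145.1]
side [0.402 0.544 1.32 ] [[-0.95, -0.27, 0.14], [-0.31, 0.85, -0.43], [0.0, -0.45, -0.89]] 483.88868138969997
side grinder 0.81 [328.9, 125.9, 52.1, 50.5] [349.3 148.3]
side lid 0.74 [277.6, 255.4, 32.2, 33.8] [293.7 272.1]
side lever_knob 0.59 [239.2, 185.6, 21.4, 27.4] [249.1 199.8]
side drying_mat 0.67 [254.1, 236.4, 92.1, 104.0] [301.3 289.1]
side drying_mat 0.43 [240.0, 185.5, 20.6, 28.1] [249.3 199.6]
side teaspoon 0.89 [262.6, 306.1, 47.9, 23.1] [282.8 316.8]
side mug 0.76 [382.4, 81.6, 31.6, 34.5] [396.5  98.4]
side mug 0.29 [255.4, 237.3, 90.6, 102.1] [301.5 288.6]
side spice_a 0.78 [238.6, 185.1, 21.7, 28.7] [249.  199.9]
side spice_a 0.6 [251.7, 154.4, 12.6, 32.8] [258.6 170.8]
[ 0.1500468  -0.4769632   0.23933934] [ 9.88410678e-01  1.51803593e-01 -2.01734294e-05  2.45721757e-05] 0.8 [[0.954, 0.3, -0.0], [0.3, -0.954, -0.0], [-0.0, 0.0, -1.0]]
```

View pics/top0.png

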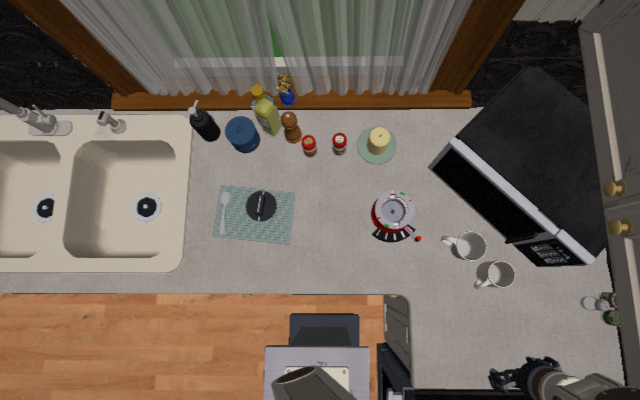

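View pics/side0.png

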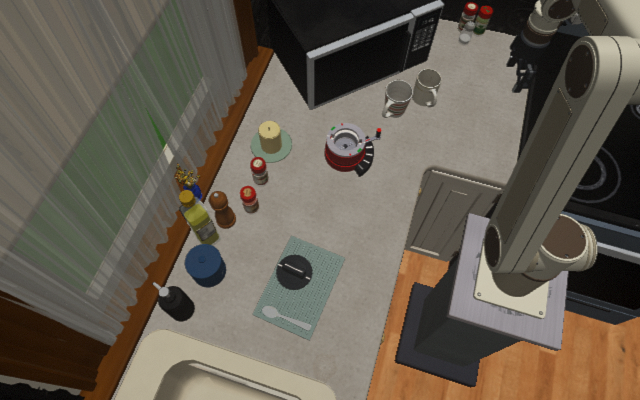

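The top view shows the grinder at about (394,212), its lever knob (red top) at (418,239), the lid at (261,206) with its white bar almost along the columns, the spoon at (224,212) and a mug at (467,246). The side view agrees: grinder (347,147), knob (379,131), lid (294,272). I'll get coarse positions first, then refine them with the wrist camera.

```bash
python3 - <<'E'
from h import *
for n,g,k,l,mg in [("top",(394,211),(418,239),(261.4,205.4),(467,245)),("side",(346.5,140),(378.5,131),(293.7,272.1),(396.5,98.4))]:
    print(n,"grinder",ray(n,g,.095).round(3),"knob",ray(n,k,.082).round(3),"lid",ray(n,l,.03).round(3),"mug",ray(n,mg,.05).round(3))
K,p,M=cal("wrist");o=bot.get_obs();T=R.from_quat(o["tool_rot"]).as_matrix()
print("cam in tool",(T.T@(p-o["eef_pos"])).round(3),(T.T@M).round(3).tolist(),K.round(1).tolist())
E
```

```text
top grinder [ 0.552 -0.233  0.095] knob [ 0.47  -0.304  0.082] lid [0.581 0.179 0.03 ] mug [ 0.454 -0.459  0.05 ]
side grinder [ 0.557 -0.231  0.095] knob [ 0.474 -0.3    0.082] lid [0.583 0.185 0.03 ] mug [ 0.452 -0.463  0.05 ]
cam in tool [ 0.08  -0.001 -0.134] [[-0.001, -0.951, -0.309], [1.0, -0.001, -0.0], [-0.0, -0.309, 0.951]] [[331.3, 0.0, 317.9], [0.0, 331.3, 200.6], [0.0, 0.0, 1.0]]
```

Emit:
move_arm:
  deltas:
    - [1,40,-10,1,0,0,0]
    - [1,40,-10,1,0,0,0]
    - [1,40,-10,1,0,0,0]
    - [1,40,-10,1,0,0,0]
    - [1,40,-10,1,0,0,0]
    - [1,40,-10,1,0,0,0]
    - [1,40,-10,1,0,0,0]
    - [1,40,-10,1,0,0,0]
    - [1,40,-10,1,0,0,0]
    - [1,30,-10,1,0,0,0]

```text
clock: 1.63
eef_pos: [0.4947, -0.2626, 0.2292]
tool_rot: [0.988, 0.153, 0.001, 0.0]
ft_force: [-0.4, -1.1, -0.6]
grip_width: 0.0851
grasp_force: 0.0
```

```bash
python3 - <<'E'
from h import *
o=bot.get_obs();print(o["eef_pos"].round(4),o["clock"])
im=bot.camera("wrist"); cv2.imwrite("pics/w1.png",im)
K,p,M=cal("wrist"); np.savez("w1.npz",K=K,p=p,M=M)
o=bot.get_obs();print(o["eef_pos"].round(4),o["clock"],np.abs(o["joint_vel"]).max())
for q in ["lever_knob","grinder"]:
  for r in bot.outline_of(q,"wrist")[:2]: print(q,r["conf"],r["rect"])
E
```

```text
[ 0.4947 -0.2626  0.2292] 1.6333
[ 0.4984 -0.2595  0.2286] 1.6833 0.1172607429819507
lever_knob 0.88 [334.9, 174.6, 31.0, 55.3]
lever_knob 0.73 [230.6, 18.8, 152.8, 205.8]
grinder 0.95 [236.4, 19.8, 145.6, 210.2]
```

View pics/w1.png

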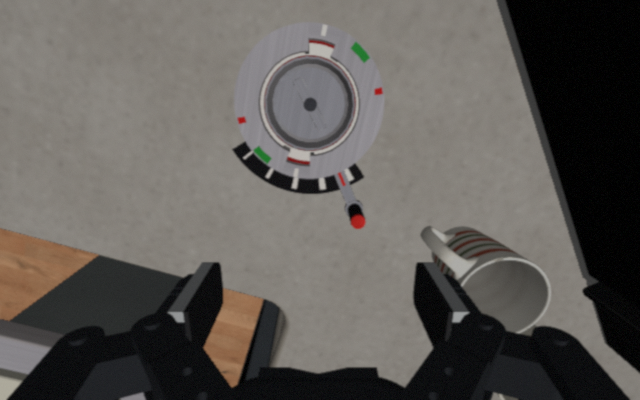

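Wrist view: collar centred near (310,100), white entry line at the front about (300,160), green bands at (262,155) and (360,51), red lock marks at (241,120) and (378,91), knob's red top at (357,221). I'll take one more picture now that the arm is still and fit the model to it.

```bash
cat > fit.py <<'E'
from h import *
from scipy.optimize import least_squares
def blobs(im):
    h=cv2.cvtColor(im,cv2.COLOR_BGR2HSV); out={}
    for c,m in {"g":cv2.inRange(h,(45,100,50),(80,255,255)),"r":cv2.inRange(h,(0,150,80),(8,255,255))|cv2.inRange(h,(172,150,80),(180,255,255))}.items():
        n,_,st,ce=cv2.connectedComponentsWithStats(m)
        out[c]=[(int(st[i,4]),ce[i].round(1).tolist()) for i in range(1,n) if st[i,4]>=15]
    return out
def marks(x,y,a):  # a: grinder yaw; order front pulse, back pulse, front lock, back lock
    t=np.array([a+np.pi-np.radians(33),a-np.radians(33),a+np.pi-np.radians(67),a-np.radians(67)])
    return np.c_[x+.054*np.cos(t),y+.054*np.sin(t),np.full(4,.095)]
E
python3 - <<'E'
from fit import *
im=bot.camera("wrist"); cv2.imwrite("pics/w2.png",im)
o=bot.get_obs();print(o["eef_pos"].round(4),o["clock"],np.abs(o["joint_vel"]).max().round(4))
b=blobs(im);print(b)
pick=lambda l,q:np.array(min(l,key=lambda s:np.hypot(*(np.array(s[1])-q)))[1])
C=lambda P:proj("wrist",P)
# predicted pixels from coarse pose
g0=[.554,-.232,.1]
w=[pick(b[c],C(P)) for c,P in zip("ggrr",marks(*g0))]
s=least_squares(lambda v:np.ravel([C(P)-q for P,q in zip(marks(*v),w)]),g0)
print(w,"fit x y yaw",s.x.round(4),np.degrees(s.x[2]),"res",s.fun.round(1))
kp=max(b["r"],key=lambda s:s[1][1])[1]; k=ray("wrist",kp,.082);d=k[:2]-s.x[:2]
print("knob",kp,k.round(4),np.hypot(*d),"lever",(np.arctan2(d[1],d[0])-s.x[2]-np.pi+np.pi)%(2*np.pi)-np.pi)
E
```

```text
[ 0.4923 -0.2638  0.2288] 1.8333 0.0413
{'g': [(157, [360.9, 49.9]), (113, [262.2, 153.0])], 'r': [(30, [322.2, 40.5]), (33, [379.0, 89.3]), (29, [241.4, 117.9]), (40, [299.1, 159.8]), (23, [341.6, 177.3]), (152, [357.9, 219.8])]}
[array([262.2, 153. ]), array([360.9,  49.9]), array([241.4, 117.9]), array([379. ,  89.3])] fit x y yaw [ 0.5582 -0.235   0.0982] 5.6256770944607375 res [ 0.6 -0.3 -0.5  0.1  0.7 -0.4 -0.7  0.4]
knob [357.9, 219.8] [ 0.4741 -0.3068  0.082 ] 0.11051637117178208 lever 0.6081332742070398
```

Emit:
move_arm:
  deltas:
    - [1,-16,18,20,0,0,0]
    - [1,-15.5,18,20,0,0,0]
    - [1,0,0,22,0,0,-5.75]
    - [1,0,0,22,0,0,-5.75]
    - [0.6,0,0,22,0,0,-5.75]
    - [0.6,0,0,10,0,0,-5.75]
    - [0.6,0,0,0,0,0,0]
    - [0.6,0,0,0,0,0,0]
    - [0.6,0,0,0,0,0,0]

```text
clock: 2.58
eef_pos: [0.4727, -0.3094, 0.1146]
tool_rot: [0.939, 0.344, 0.0, 0.001]
ft_force: [0.5, -0.4, 0.9]
grip_width: 0.0512
grasp_force: 0.0
```

```bash
cat > st.py <<'E'
from h import *
def st(target=None):
    o=bot.get_obs();T=R.from_quat(o["tool_rot"]).as_matrix();a=np.degrees(np.arctan2(T[1,0],T[0,0]))
    print("eef",o["eef_pos"].round(4),"xang",a.round(2),"tilt",(T[:,2]).round(4),"t",round(o["clock"],2),"w",round(o["grip_width"],4),"F",np.round(o["ft_force"],1),"g",o["grasp_force"],"q6",o["joint_pos"].round(2),"v",np.abs(o["joint_vel"]).max().round(3))
    if target is not None: print("tool delta mm",(1000*T.T@(np.array(target)-o["eef_pos"])).round(1))
E
python3 -c "
from st import *
st([.4732,-.3078,.056])"
```

```text
eef [ 0.4727 -0.3094  0.1146] xang 40.26 tilt [ 0.0015 -0.0011 -1.    ] t 2.58 w 0.0512 F [ 0.5 -0.4  0.9] g 0.0 q6 [-0.58  0.45 -0.03  1.09 -0.    1.86] v 0.014
tool delta mm [ 1.4 -1.  58.6]
```

Emit:
move_arm:
  deltas:
    - [0.6,1.4,-1,20,0,0,0]
    - [0.6,0,0,20,0,0,0]
    - [0.6,0,0,18.5,0,0,0]
    - [0,0,0,0,0,0,0]
    - [0,0,0,0,0,0,0]
    - [0,0,0,0,0,0,0]
    - [0,0,0,0,0,0,0]
    - [0,0,0,0,0,0,0]

```text
clock: 3.25
eef_pos: [0.4744, -0.3076, 0.0568]
tool_rot: [0.938, 0.346, 0.001, 0.002]
ft_force: [-0.7, -0.2, 3.7]
grip_width: 0.0122
grasp_force: 58.5
```

```bash
python3 -c "
from st import *
st()"
```

```text
eef [ 0.4744 -0.3076  0.0568] xang 40.44 tilt [ 0.0029 -0.0022 -1.    ] t 3.25 w 0.0122 F [-0.7 -0.2  3.7] g 58.523515462875366 q6 [-0.58  0.51 -0.11  0.95 -0.    1.86] v 0.003
```

Emit:
move_arm:
  deltas:
    - [0,0.5,-10.8,0,0,0,5.53]
    - [0,0.5,-10.8,0,0,0,5.53]
    - [0,0.5,-10.8,0,0,0,5.53]
    - [0,0.5,-10.8,0,0,0,5.53]
    - [0,0.5,-10.8,0,0,0,5.53]
    - [0,0.5,-10.8,0,0,0,5.53]
    - [0,0.5,-10.8,0,0,0,5.53]
    - [0,0.5,-10.8,0,0,0,5.53]
    - [0,0.5,-10.8,0,0,0,5.53]
    - [0,0.5,-10.8,0,0,0,5.53]

```text
clock: 4.08
eef_pos: [0.4513, -0.2059, 0.0568]
tool_rot: [0.991, -0.132, 0.002, 0.001]
ft_force: [0.2, -1.4, 2.9]
grip_width: 0.0119
grasp_force: 58.9
```

Emit:
move_arm:
  deltas:
    - [0,0,0,0,0,0,0]
    - [0,0,0,0,0,0,0]
    - [0,0,0,0,0,0,0]

```text
clock: 4.33
eef_pos: [0.4514, -0.2057, 0.0567]
tool_rot: [0.992, -0.128, 0.002, 0.0]
ft_force: [-1.2, 0.6, 7.9]
grip_width: 0.0122
grasp_force: 59.4
```

```bash
python3 -c "
from st import *
st([.4497,-.2071,.0568])
d=bot.get_obs()['eef_pos'][:2]-[.5582,-.235];print(np.hypot(*d),np.arctan2(-d[1],-d[0])-.0982)"
```

```text
eef [ 0.4514 -0.2057  0.0567] xang -14.68 tilt [ 0.0034 -0.0013 -1.    ] t 4.33 w 0.0122 F [-1.2  0.6  7.9] g 59.37137246131897 q6 [-0.43  0.39 -0.3   0.88  0.    2.97] v 0.005
tool delta mm [-1.3  1.7 -0.1]
0.11078011314016688 -0.36556616544753856
```

Emit:
move_arm:
  deltas:
    - [0,0,1.5,0,0,0,0]
    - [0,0,0,0,0,0,0]
    - [0.5,0,0,0,0,0,0]
    - [0.5,0,0,0,0,0,0]
    - [0.5,0,0,0,0,0,0]
    - [0.5,0,0,-30,0,0,0]
    - [0.8,0,0,-40,0,0,0]
    - [1,0,0,-40,0,0,0]
    - [1,30,0,-40,0,0,-4]
    - [1,0,0,0,0,0,0]

```text
clock: 5.17
eef_pos: [0.481, -0.2161, 0.2064]
tool_rot: [0.996, -0.093, 0.009, 0.003]
ft_force: [1.7, -0.5, 0.4]
grip_width: 0.085
grasp_force: 0.0
```

Emit:
move_arm:
  deltas:
    - [1,0,0,0,0,0,0]
    - [1,0,0,0,0,0,0]
    - [1,0,0,0,0,0,0]

```text
clock: 5.42
eef_pos: [0.4721, -0.2125, 0.1961]
tool_rot: [0.996, -0.094, -0.002, -0.001]
ft_force: [-0.2, -1.0, -0.4]
grip_width: 0.0853
grasp_force: 0.0
```

```bash
python3 - <<'E'
from fit import *
from st import st
im=bot.camera("wrist"); cv2.imwrite("pics/w3.png",im)
st()
b=blobs(im);print(b)
pick=lambda l,q:np.array(min(l,key=lambda s:np.hypot(*(np.array(s[1])-q)))[1])
C=lambda P:proj("wrist",P)
g0=[.5582,-.235,.0982]
w=[pick(b[c],C(P)) for c,P in zip("ggrr",marks(*g0))]
s=least_squares(lambda v:np.ravel([C(P)-q for P,q in zip(marks(*v),w)]),g0)
print("fit x y yaw",s.x.round(4),"res",s.fun.round(1))
kp=max(b["r"],key=lambda s:s[0])[1]; k=ray("wrist",kp,.082);d=k[:2]-s.x[:2]
print("knob",kp,k.round(4),np.hypot(*d),"lever",np.arctan2(-d[1],-d[0])-s.x[2])
E
```

```text
eef [ 0.472  -0.2125  0.1961] xang -10.84 tilt [-0.0043  0.0019 -1.    ] t 5.47 w 0.0854 F [ 0.3 -0.7 -1.1] g 0.0 q6 [-0.42  0.3  -0.03  1.25 -0.    2.91] v 0.004
{'g': [(147, [303.9, 153.3])], 'r': [(95, [305.6, 3.1]), (59, [393.0, 16.1]), (38, [265.9, 128.6]), (40, [343.6, 141.3]), (40, [319.1, 171.2]), (195, [316.5, 222.1])]}
fit x y yaw [ 0.5309 -0.22    0.1426] res [  -7.1   41.4   30.1 -114.1   -6.8   44.8  -18.3   50.2]
knob [316.5, 222.1] [ 0.4525 -0.2065  0.082 ] 0.07956700971354982 lever -0.3131726637739666
```

View pics/w3.png

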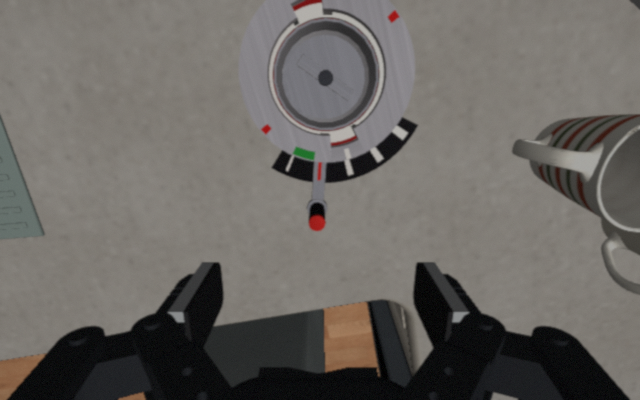

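The lever now covers the second mark from the left, with the knob at (316,222), which gives -0.36 rad. Next I go to the lid, turning the tool half round so the last joint stays in range for the final twist.

```bash
python3 - <<'E'
from fit import *
C=lambda P:proj("wrist",P)
w=np.array([[303.9,153.3],[265.9,128.6],[393.0,16.1]])
s=least_squares(lambda v:np.ravel(np.array([C(P) for P in marks(*v)[[0,2,3]]])-w),[.5582,-.235,.0982])
print("fit x y yaw",s.x.round(4),"res",s.fun.round(1))
E
```

```text
fit x y yaw [ 0.5595 -0.2338  0.1026] res [ 0.5 -0.5  0.3 -0.5 -0.7  0.7]
```

Emit:
move_arm:
  deltas:
    - [1,1.2,-40.4,-6.4,0,0,0]
    - [1,1.2,-40.4,-6.4,0,0,0]
    - [1,1.2,-40.4,-6.4,0,0,0]
    - [1,1.2,-40.4,-6.4,0,0,0]
    - [1,1.2,-40.4,-6.4,0,0,0]
    - [1,1.2,-40.4,-6.4,0,0,0]
    - [1,1.2,-40.4,-6.4,0,0,0]
    - [1,1.2,-40.4,-6.4,0,0,0]
    - [1,1.2,-40.4,-6.4,0,0,0]
    - [1,1.2,-40.4,-6.4,0,0,0]

```text
clock: 6.3
eef_pos: [0.5249, 0.0424, 0.2745]
tool_rot: [0.998, 0.009, -0.003, -0.057]
ft_force: [0.7, -0.2, 0.3]
grip_width: 0.0856
grasp_force: 0.0
```

Emit:
move_arm:
  deltas:
    - [1,0,0,0,0,0,-7.1]
    - [1,0,0,0,0,0,-7.1]
    - [1,0,0,0,0,0,-7.1]
    - [1,0,0,0,0,0,-7.1]
    - [1,0,0,0,0,0,-7.1]
    - [1,0,0,0,0,0,-7.1]
    - [1,0,0,0,0,0,-7.1]
    - [1,0,0,0,0,0,-7.1]
    - [1,0,0,0,0,0,-7.1]
    - [1,0,0,0,0,0,-7.1]

```text
clock: 7.13
eef_pos: [0.5249, 0.0415, 0.2742]
tool_rot: [0.806, 0.589, 0.03, -0.048]
ft_force: [0.2, 0.3, -0.7]
grip_width: 0.0853
grasp_force: 0.0
```

Emit:
move_arm:
  deltas:
    - [1,0,0,0,0,0,-7.1]
    - [1,0,0,0,0,0,-7.1]
    - [1,0,0,0,0,0,-7.1]
    - [1,0,0,0,0,0,-7.1]
    - [1,0,0,0,0,0,-7.1]
    - [1,0,0,0,0,0,-7.1]
    - [1,0,0,0,0,0,-7.1]
    - [1,0,0,0,0,0,-7.1]
    - [1,0,0,0,0,0,-7.1]
    - [1,0,0,0,0,0,-7.1]

```text
clock: 7.97
eef_pos: [0.5248, 0.0415, 0.2742]
tool_rot: [0.314, 0.948, 0.052, -0.021]
ft_force: [0.1, -0.4, 0.2]
grip_width: 0.0854
grasp_force: 0.0
```

Emit:
move_arm:
  deltas:
    - [1,0,0,0,0,0,-7.1]
    - [1,0,0,0,0,0,-7.1]
    - [1,0,0,0,0,0,-7.1]
    - [1,0,0,0,0,0,-7.1]
    - [1,0,0,0,0,0,-7.1]
    - [1,0,0,0,0,0,-7.1]
    - [1,0,0,0,0,0,0]
    - [1,0,0,0,0,0,0]
    - [1,0,0,0,0,0,0]
    - [1,0,0,0,0,0,0]

```text
clock: 8.8
eef_pos: [0.5257, 0.0415, 0.2755]
tool_rot: [-0.047, 0.997, 0.056, 0.0]
ft_force: [0.0, 0.5, 0.2]
grip_width: 0.0857
grasp_force: 0.0
```

```bash
python3 - <<'E'
from fit import *
from st import st
im=bot.camera("wrist"); cv2.imwrite("pics/w4.png",im)
st()
for r in bot.outline_of("lid","wrist")[:2]:
    ys,xs=np.nonzero(r["pixels"]); c=(xs.mean(),ys.mean()); print(r["conf"],r["rect"],c,ray("wrist",c,.03))
E
```

```text
eef [0.5258 0.0415 0.2757] xang -174.55 tilt [-0.0041  0.1126 -0.9936] t 8.85 w 0.0855 F [-0.4 -0.1 -0.3] g 0.0 q6 [ 0.02  0.28  0.15  1.44  0.11 -0.08] v 0.006
0.95 [361.5, 176.2, 78.3, 74.6] (np.float64(398.299196326062), np.float64(212.80987370838116)) [0.5795692  0.17817089 0.03      ]
```

View pics/w4.png

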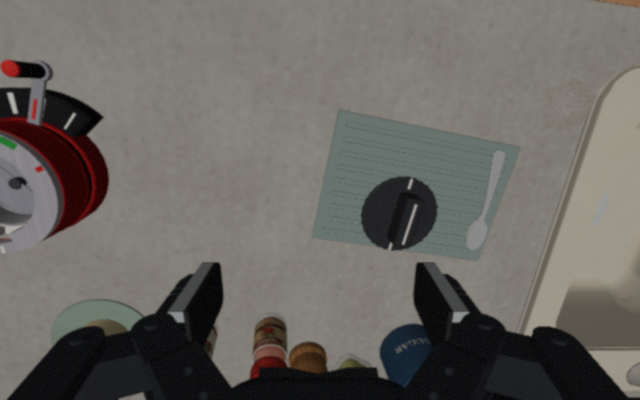

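The lid is at (398,213), with white line ends at (410,184) and (390,246); the spoon is clear to its right. The arm was slowed and tilted 6.5° during the fast traverse, so I'll level it over the lid.

```bash
cat >> st.py <<'E'
from scipy.linalg import logm
def rows(pos,xang,n=None):
    o=bot.get_obs();A=np.eye(4);A[:3,:3]=R.from_quat(o["tool_rot"]).as_matrix();A[:3,3]=o["eef_pos"]
    a=np.radians(xang);B=np.eye(4);B[:3,:3]=np.array([[np.cos(a),np.sin(a),0],[np.sin(a),-np.cos(a),0],[0,0,-1]]);B[:3,3]=pos
    D=np.linalg.solve(A,B)
    L0=np.real(logm(D)); tot=np.r_[1000*L0[:3,3],np.degrees([L0[2,1],L0[0,2],L0[1,0]])]
    n=n or int(np.ceil(max(np.abs(tot[:3]).max()/30,np.abs(tot[3:]).max()/6)))
    E=np.eye(4)
    from scipy.linalg import expm
    E=expm(L0/n); rv=np.degrees(R.from_matrix(E[:3,:3]).as_rotvec())
    print(n,"rows of",(1000*E[:3,3]).round(2),rv.round(2))
E
python3 - <<'E'
from st import *
a,b=ray("wrist",(410,184),.026),ray("wrist",(390,246),.026)
c=(a+b)/2;d=b-a;th=np.degrees(np.arctan2(d[1],d[0]));print(c,np.hypot(*d[:2]),th)
x=th if abs(th)>90 else th+180
rows([c[0],c[1],.21],x)
E
```

```text
[0.58501728 0.18245245 0.026     ] 0.08634539506556405 -7.761151966115675
5 rows of [-11.94  27.25  15.08] [ 1.3  -0.07  2.65]
```

Emit:
move_arm:
  deltas:
    - [1,-6,13.6,7.5,0.65,0,1.3]
    - [1,-6,13.6,7.5,0.65,0,1.3]
    - [1,-12,27.2,15,1.3,-0.1,2.65]
    - [1,-12,27.2,15,1.3,-0.1,2.65]
    - [1,-12,27.2,15,1.3,-0.1,2.65]
    - [1,-6,13.6,7.5,0.65,0,1.3]
    - [1,-6,13.6,7.5,0.65,0,1.3]
    - [1,0,0,0,0,0,0]
    - [1,0,0,0,0,0,0]
    - [1,0,0,0,0,0,0]

```text
clock: 9.73
eef_pos: [0.5857, 0.1813, 0.2104]
tool_rot: [0.067, 0.998, -0.0, -0.0]
ft_force: [0.4, -0.0, 0.3]
grip_width: 0.0854
grasp_force: 0.0
```

```bash
python3 - <<'E'
from st import *
im=bot.camera("wrist"); cv2.imwrite("pics/w5.png",im)
st()
r=bot.outline_of("lid","wrist")[0]; print(r["conf"],r["rect"])
m=cv2.morphologyEx(r["pixels"].astype(np.uint8),cv2.MORPH_CLOSE,np.ones((15,15)))
g=cv2.cvtColor(im,cv2.COLOR_BGR2GRAY)
n,_,s,c=cv2.connectedComponentsWithStats(((g>150)&(m>0)).astype(np.uint8))
for i in range(1,n):
    if s[i,4]>5: print(s[i].tolist(),c[i].round(1),ray("wrist",c[i],.026).round(4),ray("wrist",c[i],.058).round(4))
x,y,w,h=[int(v) for v in r["rect"]]
cv2.imwrite("pics/w5c.png",cv2.resize(im[max(0,y-20):y+h+20,max(0,x-20):x+w+20],None,fx=3,fy=3,interpolation=cv2.INTER_CUBIC)[:600,:800])
print(x-20,y-20)
E
```

```text
eef [0.5858 0.181  0.2109] xang 172.34 tilt [ 4.e-04 -4.e-04 -1.e+00] t 9.78 w 0.0854 F [-0.5  0.2 -0.4] g 0.0 q6 [ 0.3   0.48  0.28  1.37 -0.    0.43] v 0.012
0.95 [265.1, 123.7, 105.6, 98.1]
[317, 125, 2, 13, 26] [317.5 131. ] [0.5414 0.1873 0.026 ] [0.5381 0.1878 0.058 ]
[317, 155, 2, 56, 111] [317.5 182.7] [0.5917 0.1805 0.026 ] [0.5833 0.1817 0.058 ]
[317, 217, 2, 5, 10] [317.5 219. ] [0.63   0.1753 0.026 ] [0.6178 0.177  0.058 ]
245 103
```

View pics/w5c.png

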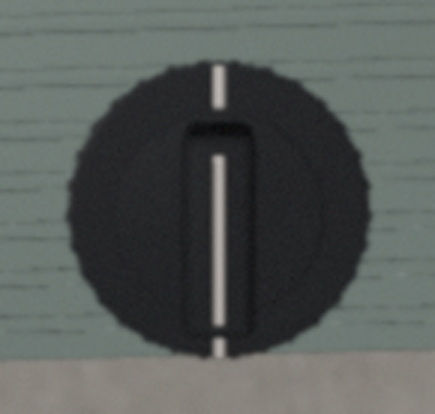

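Emit:
move_arm:
  deltas:
    - [0.6,2.5,0.4,35,0,0,0]
    - [0.6,0,0,40,0,0,0]
    - [0.6,0,0,40,0,0,0]
    - [0.6,0,0,30,0,0,0]
    - [0.6,0,0,17,0,0,0]
    - [0.6,0,0,9,0,0,0]
    - [0.6,0,0,0,0,0,0]
    - [0.6,0,0,0,0,0,0]

```text
clock: 10.5
eef_pos: [0.5841, 0.1821, 0.0404]
tool_rot: [0.067, 0.998, 0.0, 0.001]
ft_force: [0.0, -0.1, 0.9]
grip_width: 0.0512
grasp_force: 0.0
```

```bash
python3 -c "
from st import *
st([.5834,.1817,.039])"
```

```text
eef [0.5841 0.1821 0.0404] xang 172.33 tilt [ 0.0012  0.     -1.    ] t 10.5 w 0.0512 F [ 0.  -0.1  0.9] g 0.0 q6 [ 0.3   0.6   0.02  0.99 -0.    0.44] v 0.029
tool delta mm [ 0.7 -0.5  1.4]
```

Close, then lift.

Emit:
move_arm:
  deltas:
    - [0,0.7,-0.4,1,0,0,0]
    - [0,0,0,0,0,0,0]
    - [0,0,0,0,0,0,0]
    - [0,0,0,0,0,0,0]
    - [0,0,0,0,0,0,0]

```text
clock: 10.92
eef_pos: [0.5841, 0.1825, 0.0404]
tool_rot: [0.066, 0.998, 0.0, 0.002]
ft_force: [-0.6, -1.7, 8.5]
grip_width: 0.0209
grasp_force: 60.1
```

```bash
python3 -c "
from st import *
st()"
```

```text
eef [0.5841 0.1825 0.0404] xang 172.39 tilt [ 3.7e-03  4.0e-04 -1.0e+00] t 10.92 w 0.0209 F [-0.6 -1.7  8.5] g 60.12397348880768 q6 [ 0.3   0.6   0.02  0.98 -0.    0.44] v 0.002
```

Emit:
move_arm:
  deltas:
    - [0,0,0,-10,0,0,0]
    - [0,0,0,-20,0,0,0]
    - [0,0,0,-25,0,0,0]
    - [0,0,0,-30,0,0,0]
    - [0,0,0,-30,0,0,0]
    - [0,0,0,-30,0,0,0]
    - [0,0,0,-25,0,0,0]
    - [0,0,0,-10,0,0,0]
    - [0,0,0,0,0,0,0]
    - [0,0,0,0,0,0,0]

```text
clock: 11.75
eef_pos: [0.5824, 0.1823, 0.2177]
tool_rot: [0.066, 0.998, -0.0, -0.0]
ft_force: [-0.1, 0.4, -1.7]
grip_width: 0.0211
grasp_force: 59.0
```

```bash
python3 - <<'E'
from st import *
st()
im=bot.camera("wrist"); cv2.imwrite("pics/w6.png",im)
rows([.5588,-.2345,.20],180+5.8)
E
```

```text
eef [0.5824 0.1823 0.2177] xang 172.39 tilt [-6.e-04 -4.e-04 -1.e+00] t 11.75 w 0.0211 F [-0.1  0.4 -1.7] g 59.00957643985748 q6 [ 0.3   0.47  0.28  1.38 -0.    0.44] v 0.044
14 rows of [  0.92 -29.85   1.19] [-0.01 -0.01 -0.96]
```

Emit:
move_arm:
  deltas:
    - [0,0.6,-21,0.9,0,0,-0.67]
    - [0,0.6,-21,0.9,0,0,-0.67]
    - [0,0.6,-21,0.9,0,0,-0.67]
    - [0,0.6,-21,0.9,0,0,-0.67]
    - [0,0.6,-21,0.9,0,0,-0.67]
    - [0,0.6,-21,0.9,0,0,-0.67]
    - [0,0.6,-21,0.9,0,0,-0.67]
    - [0,0.6,-21,0.9,0,0,-0.67]
    - [0,0.6,-21,0.9,0,0,-0.67]
    - [0,0.6,-21,0.9,0,0,-0.67]

```text
clock: 12.63
eef_pos: [0.558, -0.0274, 0.2063]
tool_rot: [0.008, 1.0, -0.0, -0.003]
ft_force: [-0.4, 0.4, -1.9]
grip_width: 0.021
grasp_force: 59.1
```

Emit:
move_arm:
  deltas:
    - [0,0.6,-21,0.9,0,0,-0.67]
    - [0,0.6,-21,0.9,0,0,-0.67]
    - [0,0.6,-21,0.9,0,0,-0.67]
    - [0,0.6,-21,0.9,0,0,-0.67]
    - [0,0.6,-21,0.9,0,0,-0.67]
    - [0,0.6,-21,0.9,0,0,-0.67]
    - [0,0.6,-21,0.9,0,0,-0.67]
    - [0,0.6,-15,0.9,0,0,-0.67]
    - [0,0.6,-10,0.9,0,0,-0.67]
    - [0,0.6,0,0.9,0,0,-0.67]

```text
clock: 13.47
eef_pos: [0.5569, -0.2002, 0.1972]
tool_rot: [-0.049, 0.999, 0.0, -0.003]
ft_force: [-0.2, -0.8, -1.6]
grip_width: 0.0211
grasp_force: 59.2
```

Emit:
move_arm:
  deltas:
    - [0,0,0,0,0,0,0]
    - [0,0,0,0,0,0,0]
    - [0,0,0,0,0,0,0]

```text
clock: 13.72
eef_pos: [0.5581, -0.1975, 0.1996]
tool_rot: [-0.051, 0.999, 0.0, -0.001]
ft_force: [-0.5, 0.4, -1.2]
grip_width: 0.0212
grasp_force: 59.2
```

```bash
python3 - <<'E'
from fit import *
from st import *
im=bot.camera("wrist"); cv2.imwrite("pics/w7.png",im)
st(); rows([.5588,-.2345,.18],180+5.8)
print(blobs(im)); print([proj("wrist",P).round(0).tolist() for P in marks(.5588,-.2345,.1)])
E
```

```text
eef [ 0.5583 -0.1975  0.2   ] xang -174.14 tilt [-1.1e-03  1.0e-04 -1.0e+00] t 13.77 w 0.0212 F [ 0.3  0.3 -2. ] g 59.14944291114807 q6 [-0.34  0.44  0.19  1.32 -0.   -0.44] v 0.008
2 rows of [  1.63 -18.41   9.98] [ 0.01 -0.03  0.03]
{'g': [(146, [307.4, 139.2])], 'r': [(306, [319.5, 51.5]), (55, [304.1, 101.1]), (361, [267.2, 116.0]), (180, [322.3, 133.3]), (26, [205.4, 226.0])]}
[[306.0, 138.0], [234.0, 252.0], [334.0, 171.0], [205.0, 224.0]]
```

View pics/w7.png

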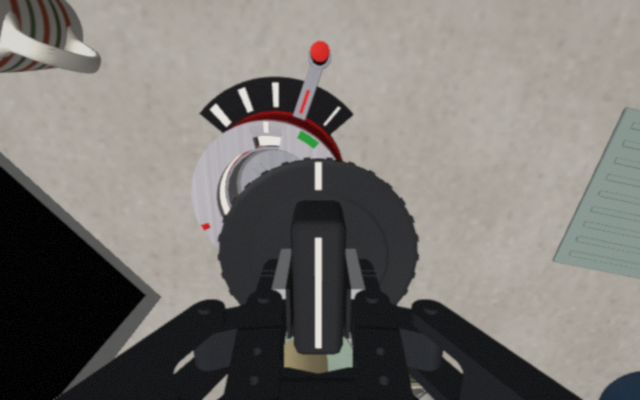

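The lid hangs straight in the grip, its front line end at (318,162). The grinder's green (307,139) and red (205,226) marks show up within about 2 px of prediction. I'll refine the relative offset.

```bash
python3 - <<'E'
from fit import *
from st import *
C=lambda P:proj("wrist",P)
w=np.array([[307.4,139.2],[205.4,226.0]])
s=least_squares(lambda v:np.ravel(np.array([C(P) for P in marks(*v)[[0,3]]])-w),[.5588,-.2345,.1])
print("grinder",s.x.round(4),s.fun.round(2))
im=cv2.imread("pics/w7.png"); o=bot.get_obs(); print([im[r,312].tolist() for r in range(154,164)])
z=o["eef_pos"][2]-.0344+.020
for r in (157,158,159): print(r,ray("wrist",(318,r),z).round(4))
g=cv2.cvtColor(im,cv2.COLOR_BGR2GRAY)
print("lid lateral extents row 245:",[int(g[245,c]) for c in range(210,228,2)],[int(g[245,c]) for c in range(408,426,2)])
for c in (218,418): print(ray("wrist",(c,245),z).round(4))
E
```

```text
grinder [ 0.5599 -0.234   0.0996] [-0.48  0.4   0.52 -0.53]
[[183, 177, 181], [183, 177, 181], [182, 177, 180], [171, 165, 169], [129, 125, 127], [77, 74, 75], [57, 56, 55], [58, 55, 55], [60, 55, 55], [55, 53, 54]]
157 [ 0.5073 -0.2018  0.1856]
158 [ 0.5077 -0.2018  0.1856]
159 [ 0.5082 -0.2017  0.1856]
lid lateral extents row 245: [169, 168, 169, 170, 148, 66, 49, 46, 50] [50, 52, 48, 47, 67, 153, 170, 169, 170]
[ 0.5558 -0.2465  0.1856]
[ 0.5458 -0.1483  0.1856]
```

```bash
python3 -c "
from st import *
rows([.5602,-.2347,.136],185.7,5)"
```

```text
5 rows of [ 0.37 -7.43 12.79] [ 0.   -0.01  0.03]
```

Emit:
move_arm:
  deltas:
    - [0,0.4,-7.4,5,0,0,0]
    - [0,0.4,-7.4,8,0,0,0]
    - [0,0.4,-7.4,13,0,0,0]
    - [0,0.4,-7.4,14,0,0,0]
    - [0,0.3,-7.4,12,0,0,0.1]
    - [0,0,0,8,0,0,0]
    - [0,0,0,4,0,0,0]
    - [0,0,0,0,0,0,0]
    - [0,0,0,0,0,0,0]

```text
clock: 14.52
eef_pos: [0.5603, -0.2353, 0.1364]
tool_rot: [-0.05, 0.999, -0.0, -0.0]
ft_force: [0.3, 0.1, -1.7]
grip_width: 0.0211
grasp_force: 59.1
```

```bash
python3 - <<'E'
from fit import *
from st import *
im=bot.camera("wrist"); cv2.imwrite("pics/w8.png",im)
st([.5602,-.2347,.136]); b=blobs(im);print(b)
print([proj("wrist",P).round(0).tolist() for P in marks(.5599,-.234,.1)])
t=.1+np.pi;print("entry pred",proj("wrist",[.5599+.054*np.cos(t),-.234+.054*np.sin(t),.095]))
cv2.imwrite("pics/w8c.png",im[60:360,160:500])
E
```

```text
eef [ 0.5607 -0.2354  0.137 ] xang -174.29 tilt [ 7.e-04 -6.e-04 -1.e+00] t 14.57 w 0.0207 F [ 0.3  0.7 -1.1] g 59.14830207824707 q6 [-0.4   0.51  0.13  1.19 -0.   -0.5 ] v 0.01
tool delta mm [0.4 0.8 1. ]
{'g': [(276, [374.6, 157.3])], 'r': [(583, [391.3, 39.1]), (103, [357.9, 105.0]), (1194, [306.0, 129.8]), (69, [408.7, 200.0])]}
[[374.0, 157.0], [272.0, 302.0], [408.0, 200.0], [236.0, 267.0]]
entry pred [319.04829715 141.00587627]
```

View pics/w8c.png

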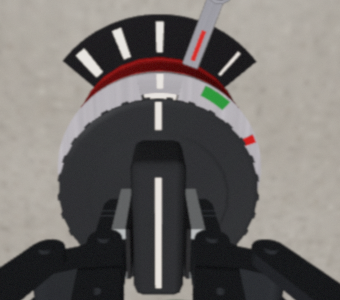

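The lid's white line (column 318) points straight at the entry line (column 319), and the marks match prediction within 1 px. I'll lower it.

Emit:
move_arm:
  deltas:
    - [0,0.3,0.7,5,0,0,0]
    - [0,0,0,5,0,0,0]
    - [0,0,0,4,0,0,0]
    - [0,0,0,4,0,0,0]
    - [0,0,0,0,0,0,0]

```text
clock: 14.98
eef_pos: [0.5592, -0.2345, 0.1172]
tool_rot: [-0.05, 0.999, 0.0, -0.001]
ft_force: [0.4, 1.4, -2.4]
grip_width: 0.021
grasp_force: 59.1
```

```bash
python3 -c "
from st import *
st([.5602,-.2347,.1134])"
```

```text
eef [ 0.5592 -0.2345  0.1172] xang -174.3 tilt [-2.1e-03  4.0e-04 -1.0e+00] t 14.98 w 0.021 F [ 0.4  1.4 -2.4] g 59.147388339042664 q6 [-0.4   0.52  0.1   1.15 -0.   -0.5 ] v 0.017
tool delta mm [-1.  -0.3  3.8]
```

Emit:
move_arm:
  deltas:
    - [0,0,0,2,0,0,0]
    - [0,0,0,2,0,0,0]
    - [0,0,0,1,0,0,0]
    - [0,0,0,0,0,0,0]
    - [0,0,0,0,0,0,0]

```text
clock: 15.4
eef_pos: [0.5601, -0.235, 0.1136]
tool_rot: [-0.05, 0.999, -0.0, 0.0]
ft_force: [-0.6, 0.5, -0.6]
grip_width: 0.021
grasp_force: 59.2
```

```bash
python3 -c "
from st import *
st([.5602,-.2347,.1134])"
```

```text
eef [ 0.5601 -0.235   0.1136] xang -174.31 tilt [ 2.e-04 -6.e-04 -1.e+00] t 15.4 w 0.021 F [-0.6  0.5 -0.6] g 59.18976008892059 q6 [-0.4   0.53  0.1   1.14 -0.   -0.5 ] v 0.002
tool delta mm [-0.2  0.3  0.2]
```

Emit:
move_arm:
  deltas:
    - [0,0,0,0.8,0,0,0]
    - [0,0,0,0.7,0,0,0]
    - [0,0,0,0,0,0,0]
    - [0,0,0,0,0,0,0]
    - [0,0,0,0,0,0,0]

```text
clock: 15.82
eef_pos: [0.56, -0.235, 0.1134]
tool_rot: [-0.05, 0.999, -0.0, 0.0]
ft_force: [-2.9, 0.5, 6.6]
grip_width: 0.0208
grasp_force: 60.2
```

```bash
python3 -c "
from st import *
st([.5602,-.2347,.1134])"
```

```text
eef [ 0.56   -0.235   0.1134] xang -174.32 tilt [ 1.e-03 -8.e-04 -1.e+00] t 15.82 w 0.0208 F [-2.9  0.5  6.6] g 60.22321701049805 q6 [-0.4   0.53  0.09  1.14 -0.   -0.5 ] v 0.002
tool delta mm [-0.2  0.3  0. ]
```

Emit:
move_arm:
  deltas:
    - [0,0,0,0,0,0,2]
    - [0,0,0,0,0,0,4]
    - [0,0,0,0,0,0,4]
    - [0,0,0,0,0,0,4]
    - [0,0,0,0,0,0,4]
    - [0,0,0,0,0,0,4]
    - [0,0,0,0,0,0,4]
    - [0,0,0,0,0,0,4]
    - [0,0,0,0,0,0,3]
    - [0,0,0,0,0,0,0]

```text
clock: 16.65
eef_pos: [0.5607, -0.2352, 0.1134]
tool_rot: [0.237, 0.972, -0.0, 0.001]
ft_force: [-0.6, 1.4, 6.3]
grip_width: 0.0207
grasp_force: 60.2
```

Emit:
move_arm:
  deltas:
    - [0,0,0,0,0,0,0]
    - [0,0,0,0,0,0,0]

```text
clock: 16.82
eef_pos: [0.5607, -0.2352, 0.1134]
tool_rot: [0.236, 0.972, -0.0, 0.001]
ft_force: [-1.4, -1.0, 5.8]
grip_width: 0.0209
grasp_force: 60.2
```

```bash
python3 - <<'E'
from fit import *
from st import *
im=bot.camera("wrist"); cv2.imwrite("pics/w9.png",im[40:340,140:500])
st([.5602,-.2347,.1134]); print(bot.get_obs()["ft_torque"]);print(blobs(im))
t=.1+np.pi-np.radians(33);print("pulse pred",proj("wrist",[.5599+.054*np.cos(t),-.234+.054*np.sin(t),.095]))
E
```

```text
eef [ 0.5607 -0.2352  0.1134] xang 152.73 tilt [ 0.0023 -0.0013 -1.    ] t 16.87 w 0.0208 F [-1.5  1.   6.3] g 60.15429139137268 q6 [-0.4   0.53  0.1   1.14 -0.    0.08] v 0.002
tool delta mm [0.7 0.2 0. ]
[ 0.16677317  0.23289507 -0.12063429]
{'g': [(390, [317.9, 146.3]), (52, [626.1, 333.3]), (20, [628.6, 365.9])], 'r': [(790, [262.2, 20.3]), (129, [288.8, 100.8]), (981, [302.7, 134.4]), (17, [354.8, 139.8]), (103, [382.0, 165.6]), (68, [584.6, 331.6]), (110, [617.1, 359.5])]}
pulse pred [317.43201748 147.73478755]
```

View pics/w9.png

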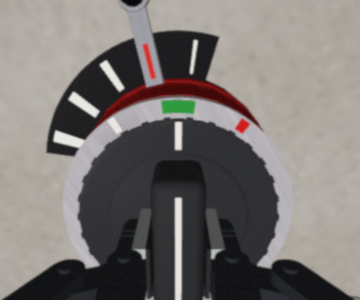

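The lid's white line (column 318) points at the middle of the green band (318,146). The lid is home and gripped at 60 N, and the lever is on the second mark from the left. Handing in.

```bash
python3 -c "
from workcell import bot
print(bot.job_done())"
```

```text
the job is handed in; nothing more can be done
None
```

I handed the job in at about 17 s: the speed lever is on its second mark (about -0.36 rad), and the lid is fully home and still gripped, with its white line at the middle of the green pulse band. The hand-in call returned no verdict.

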